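# Bin the red-topped cells, then pinch the battery cassette out of the radio and hold it

### The job

We are about to reload this emergency radio: first take the two tested cells with red tops out of the tray and set them in the yellow bin, lowering them in rather than dropping them from its rim, and leave the good cells standing where they are. Then pinch the two orange side catches of the radio's battery cassette together, lift the cassette straight out until it is well clear above the radio, and finish still holding it up there, steady and level, with both catches squeezed. Do not disturb anything else on the table.

Things in the scene. Friction and masses are not known exactly. Their poses are not given: they have to be found in the camera images.
- radio: blue box-shaped emergency radio, fixed to the table, 150 mm (its x) x 130 mm (its y) x 80 mm high; origin at the centre of its underside, z up. A battery well opens in the middle of its flat top, 90 mm (x) x 64 mm (y), its floor 12 mm above the table; the cassette sits in it
- cassette: empty grey battery cassette, plates 86 mm (its x) x 61 mm (its y) on a central spine, 117 mm tall, orange catches at +-y, 0.2 to 0.35 kg. Origin at the centre of its underside, z up, axes as the radio's. Seated, its lower 68 mm are inside the well (1.5 mm play); spine top (26 x 32 mm) and catch tabs stand out above. Latched: the catches' teeth hook under the well's lip until both are pressed
- cassette_grip (a point): midway between the two orange tabs at half their height, 96 mm above the cassette's underside (seated: 108 mm above the table, 28 mm above the radio's top). Its y axis points from the right to the left tab. Tabs: flat upright faces 30 mm wide (x), 48 mm tall (24 mm above and below this point), 62 mm apart over their outer faces when latched (+-31 mm along y), 48 mm pinched
- catch_left (a joint): how far the left (+y) catch of the cassette is pressed in towards the middle: 0 = sprung out and latched, 0.007 m = fully in against its stop. Its tooth is free of the radio's lip from about 0.0045. Spring: about 3 N at rest, 6 N fully in
- catch_right (a joint): how far the right (-y) catch of the cassette is pressed in towards the middle: 0 = sprung out and latched, 0.007 m = fully in against its stop. Its tooth is free of the radio's lip from about 0.0045. Spring: about 3 N at rest, 6 N fully in
- tray: shallow grey tray, fixed, 95 mm (its x) x 245 mm (its y), rim 10 mm high, floor 4 mm above the table (it carries the cells); origin at the centre of its underside. The four cells stand in one row along its y axis, about 55 mm apart (places at y = -82, -27, 27, 82 mm, up to 10 mm off the row in x). It lies either left or right of the radio
- bin: open yellow bin, fixed, 160 x 160 mm outside, 60 mm high, walls and floor 4 mm thick; origin at the centre of its underside. It lies on the other side of the radio from the tray
- reject_a: REJECT battery cell, upright cylinder 26 mm across and 50 mm tall, about 65 g, black body; origin at the centre of its underside, z axis up its length. Marked by a bright red top: the upper 15 mm and the end face are red. Starts standing at any of the four places in the tray
- reject_b: REJECT battery cell, upright cylinder 26 mm across and 50 mm tall, about 65 g, black body; origin at the centre of its underside, z axis up its length. Marked by a bright red top: the upper 15 mm and the end face are red. Starts standing at any of the four places in the tray
- good_a: GOOD battery cell, upright cylinder 26 mm across and 50 mm tall, about 65 g, black body; origin at the centre of its underside, z axis up its length. Steel end face and a brass band, no red. Starts standing at any of the four places in the tray and stays there
- good_b: GOOD battery cell, upright cylinder 26 mm across and 50 mm tall, about 65 g, black body; origin at the centre of its underside, z axis up its length. Steel end face and a brass band, no red. Starts standing at any of the four places in the tray and stays there
- door: bystander: blue battery door of the radio, loose flat plate 70 x 100 x 5 mm, lying in front of the radio; origin at the centre of its underside
- screwdriver: bystander: screwdriver 170 mm long lying behind the radio, about along world y; origin under its middle
- mug: bystander: white mug 76 mm across, 85 mm tall, far right of the table; origin at the centre of its underside
- spray: bystander: green bottle 60 mm across, 170 mm tall, far left of the table; origin at the centre of its underside
- calculator: bystander: grey desk calculator 125 x 80 x 14 mm, near right; origin at the centre of its underside
- tape: bystander: roll of tape lying flat, 90 mm across, 20 mm high, near left; origin at the centre of its underside

How it is judged:
By the outcome, as a careful person would: the job done as asked, in the order asked, and still so for the second after the job is handed in, while the arm keeps its last pose, push and grip.
It also fails if it takes over 70 s, if anything falls off the work surface, if the arm or the gripper's body presses on something with over 40 N, if the wrist force passes 120 N, or if a joint passes its speed limit or range.

### The arm

A 6-joint arm with a two-finger parallel gripper is mounted at the origin on the work surface. World frame = base frame: x ahead of the robot, y to its left, z up, the work surface at z = 0. Lengths are in mm, angles in rad, forces in N, time in s.
With the tool pointing down it reaches from about 150 to 775 mm from the base axis. Payload 6.1 kg.
Tool frame: the origin (TCP) lies at the very end of the fingers, on their centre line; the grasp point (between the pads) lies 19 mm behind it; z points along the fingers, y is the direction in which the jaws open and shut (so a half turn about z gives the same grasp; the last joint's range is limited). The gripper opens to 85 mm and grips with 20 to 120 N. Pads are 22 mm wide; open, the fingers measure 114 mm over their backs; the gripper's body (76 mm by 85 mm) begins 54 mm behind the grasp point. The pads swing forward as they close: fully open they stand 13 mm farther back than shut.
Start: joints at [-1.201, 0.126, -0.04, 1.405, 0, 1.571], TCP at [189.743, -489.496, 231.295] pointing down, gripper open.
Joint ranges: [-2.72, 2.72], [-0.95, 1.95], [-1.27, 1.35], [-1.78, 2.02], [-1.46, 1.47], [-3.14, 3.14]. Speed limits (rad/s): [2.39, 2.39, 3.01, 3.14, 3.14, 3.14].

### API

Orientations are given as a unit quaternion [w, x, y, z].
In Python, from plant import env gives the robot as it stands. The module is installed in compiled form; this text tells all that it offers.
- The arm moves only by the tool step_arm, never from a script. Its argument "steps" is a list of rows, each an object with "grip": the finger opening in m, from 0 to 0.0854; "linear": the shift along the tool's x, y, z in m, a list of three; "twist": the turn about the tool's z in degrees. In form: [{"grip": grip, "linear": [tx, ty, tz], "twist": twist}, ...]. A call has 1 to 8 rows; each row is the pose to reach, as a shift and turn from the pose commanded when the call began, along the tool's axes at that moment; what a row does not reach only later rows make up. A row lasts 1/8 s, in which the tool goes at most 62.5 mm and 10.7 degrees, less where a joint would pass 70% of its speed; a pose out of reach is approached as far as the arm can. A call with a gripper value outside its range is refused whole. The fingers move at their own pace and stop on an object; "newtons" is the grip in N (left out, the last holds). Time passes only in rows, so rows that repeat a pose let the fingers close. It gives the time, the measured TCP pose, the force and the opening at its end, in the units of the state.
- env.state(): the state, without advancing time (a new reading comes with each control period).
- env.get_image(name): name is "side" or "top" or "wrist"; returns the picture (384x512x3 uint8, red, green, blue); there is no depth.
- env.get_calibration(name): a dict with "fx", "fy", "cx", "cy" (pixels), "position" and "rotation" of the camera in the world; the wrist camera has in their place "mount" (4x4, takes a point from camera to tool coordinates, whose origin is the TCP and whose axes are the flange's). Camera axes: x right, y up, looking along -z (the intrinsics and any distortion apply to the point x, -y, -z); pixel columns grow to the right and rows downward; lengths in mm; the calibration is good to about 2 mm. A picture is of the moment at which its call begins: read the wrist's pose just before it. get_calibration takes no time and is no camera call.
- env.finish_job(): hands the job in, once; it reports no verdict.
The state is a dict: "time_s": time; "qpos": joint angles; "qd": joint speeds; "joint_efforts": joint torques, N m; "eef_pos": TCP position; "ee_rot": TCP orientation; "force": force on the tool from outside, world axes, zero at the start; "ft_torque": the same for the moment, N m; "opening": opening from 0.0 (shut) to 1.0 (fully open).
Only numpy, scipy, OpenCV 4.12 (cv2) and the standard library are available. Lean on these libraries where they do the work, as an engineer would, in place of code of your own. Each camera call takes 0.05 s, during which the arm holds its last target.

## Working session

There is one attempt and no reset: what is moved stays moved. The work goes in short steps, Python scripts to look and compute and a tool call to move; the robot and the scene stay as the last step left them, time stands still between calls to the robot, and variables do not carry over. Pictures are saved under pics/ and viewed, and the job is handed in when it is done.

Besides the shell and the picture viewer there is one more tool, called after "Request:" by a JSON object that holds its "fn" and its "kwargs", one argument or row to a line. step_arm: Moves the arm, as the interface text tells. Its arguments: {"type":"object","properties":{"steps":{"type":"array"},"newtons":{"type":"number"}},"required":["steps"]}

```bash
mkdir -p pics
python3 - <<'E'
from plant import env
import cv2
s=env.state(); print(s)
for n in ("top","side"):
    c=env.get_calibration(n); print(n,c)
    cv2.imwrite(f"pics/{n}0.png",env.get_image(n)[:,:,::-1])
print(env.get_calibration("wrist"))
E
```

```text
{'time_s': 0.0, 'qpos': array([-1.20098620e+00,  1.26378602e-01, -4.06496528e-02,  1.40541548e+00,
        1.64167644e-05,  1.57082195e+00]), 'qd': array([ 0.00037281,  0.00084958, -0.00062313, -0.00023773, -0.00030357,
        0.00048964]), 'joint_efforts': array([ 2.30792408e-03, -4.35913146e+01,  3.52924132e+01,  1.73490465e-02,
        8.62276079e-05, -1.39559438e-05]), 'eef_pos': array([ 189.60301566, -489.10198282,  230.51015655]), 'ee_rot': array([-8.11170700e-04,  9.82955732e-01,  1.83840554e-01, -1.43382660e-04]), 'force': array([-1.10343724, -0.57698676,  0.79885365]), 'ft_torque': array([ 0.00825651, -0.02402785,  0.01200589]), 'opening': 0.9980162036054347}
top {'fx': 385.4644930820282, 'fy': 385.4644930820282, 'cx': 255.82304793860868, 'cy': 187.89792210807306, 'position': array([ 317.85437448,   -9.50655775, 1173.04557161]), 'rotation': array([-0.6990563 , -0.07238116,  0.0552154 ,  0.70924785])}
side {'fx': 411.1744917734946, 'fy': 411.1744917734946, 'cx': 256.94414974584004, 'cy': 190.040050033241, 'position': array([-130.68416377,  606.36413869, 1094.18589104]), 'rotation': array([-0.37679166, -0.13624658,  0.32237501,  0.85763586])}
{'fx': 271.72260021812997, 'fy': 271.72260021812997, 'cx': 255.05449150829045, 'cy': 185.35510069449137, 'mount': array([[-8.32272126e-04,  9.65309868e-01,  2.61105661e-01,
         6.33662015e+01],
       [ 9.99999588e-01,  7.08650527e-04,  5.67603306e-04,
         4.55751183e-01],
       [ 3.62880408e-04,  2.61106026e-01, -9.65310060e-01,
        -1.42065186e+02],
       [ 0.00000000e+00,  0.00000000e+00,  0.00000000e+00,
         1.00000000e+00]])}
```

View pics/top0.png

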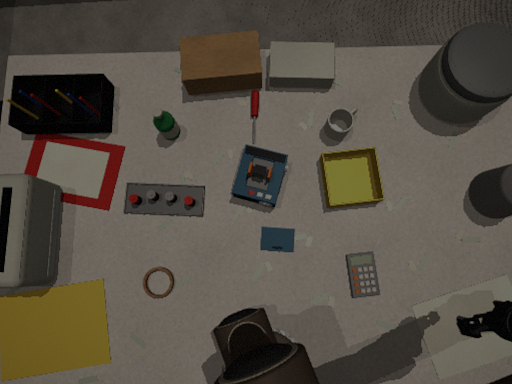

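View pics/side0.png

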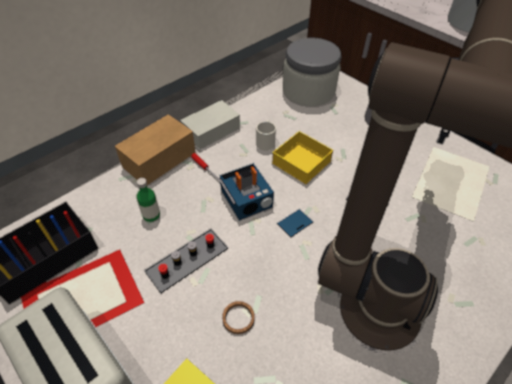

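The top view shows the tray at left with the red-topped cells at about (135,199) and (189,202), the good cells at about (152,196) and (170,197), the radio at (260,178) with its orange tabs at about (260,171), and the bin at (351,178). The side view agrees with this.

```bash
cat > h.py <<'E'
from plant import env
import numpy as np, cv2
from scipy.spatial.transform import Rotation as Rn
def q2R(q): q=np.array(q); return Rn.from_quat([q[1],q[2],q[3],q[0]]).as_matrix()
def cam(n,s=None):
    c=env.get_calibration(n)
    K=(c['fx'],c['fy'],c['cx'],c['cy'])
    if n!='wrist': return K,np.array(c['position']),q2R(c['rotation'])
    R=q2R(s['ee_rot']); M=c['mount']
    return K,np.array(s['eef_pos'])+R@M[:3,3],R@M[:3,:3]
def ray(C,u,v):
    K,p,R=C; d=R@np.array([(u-K[2])/K[0],-(v-K[3])/K[1],-1]); return p,d
def onz(C,u,v,z):
    p,d=ray(C,u,v); return p+d*(z-p[2])/d[2]
def proj(C,P):
    K,p,R=C; c=R.T@(np.array(P)-p); return K[2]+K[0]*c[0]/-c[2], K[3]-K[1]*c[1]/-c[2]
def tri(C1,uv1,C2,uv2):
    p,d=ray(C1,*uv1);q,e=ray(C2,*uv2)
    A=np.stack([d,-e],1); t=np.linalg.lstsq(A,q-p,rcond=None)[0]
    a=p+d*t[0];b=q+e*t[1]; return (a+b)/2,np.linalg.norm(a-b)
def blobs(im,lo,hi,amin=8):
    h=cv2.cvtColor(im,cv2.COLOR_RGB2HSV)
    m=cv2.inRange(h,np.array(lo),np.array(hi))
    if lo[0]==0 and hi[0]<=6: m|=cv2.inRange(h,np.array([174,lo[1],lo[2]]),np.array([180,255,255]))
    n,l,st,ce=cv2.connectedComponentsWithStats(m)
    return m,l,[(st[i],ce[i]) for i in range(1,n) if st[i][4]>=amin]
E
python3 - <<'E'
from h import *
for n in ("top","side"):
    im=cv2.imread(f"pics/{n}0.png")[:,:,::-1].copy()
    C=cam(n)
    for nm,lo,hi in (("red",(0,120,80),(6,255,255)),("orange",(7,150,80),(18,255,255)),("yel",(22,120,60),(35,255,255)),("blue",(98,100,40),(115,255,255))):
        for st,ce in blobs(im,lo,hi,6)[2]:
            if nm=="red" or st[4]>5: print(n,nm,st,ce.round(1),onz(C,*ce,54).round(), onz(C,*ce,125).round())
    x0,x1,y0,y1=(110,400,100,300) if n=="top" else (130,350,100,330)
    cr=im[y0:y1,x0:x1]; f=780/cr.shape[1]; f=min(f,590/cr.shape[0])
    cv2.imwrite(f"pics/{n}0z.png",cv2.resize(cr,None,fx=f,fy=f,interpolation=cv2.INTER_CUBIC)[:,:,::-1]); print(f)
E
```

```text
top red [252  91   6  24 124] [254.6 102.5] [790.  17.  54.] [760.  15. 125.]
top red [  24  139  101   71 2048] [ 83.6 168.6] [591. 535.  54.] [573. 501. 125.]
top red [249 190   5   5  22] [251.  191.9] [511.  31.  54.] [499.  28. 125.]
top red [129 194   8   9  57] [132.5 197.8] [499. 382.  54.] [487. 357. 125.]
top red [184 196   9   9  62] [187.8 199.6] [491. 218.  54.] [480. 203. 125.]
top orange [248 162   5  10  23] [249.8 166.8] [587.  34.  54.] [570.  31. 125.]
top orange [267 168   5  10  28] [269.3 172.5] [568. -24.  54.] [552. -23. 125.]
top orange [353 268   3   4  11] [354.1 269.6] [ 283. -258.   54.] [ 285. -242.  125.]
top orange [354 275   3   4  12] [355.  276.5] [ 264. -260.   54.] [ 268. -244.  125.]
top orange [355 282   4   4  13] [356.4 283.8] [ 244. -262.   54.] [ 249. -246.  125.]
top orange [356 289   4   4  14] [357.5 290.7] [ 225. -264.   54.] [ 231. -248.  125.]
top yel [55 89  3  3  9] [56. 90.] [846. 640.  54.] [812. 599. 125.]
top yel [ 322  147   62   59 2309] [349.8 179.2] [ 544. -261.   54.] [ 530. -245.  125.]
top yel [367 152   4   7  10] [368.7 
[... 1133 characters left out ...]
2] [606.   0.  54.] [555.  42. 125.]
side yel [ 273  132   60   51 1842] [302.  156.5] [ 534. -243.   54.] [ 489. -185.  125.]
side yel [ 35 219  23  32 121] [ 45.6 233.1] [832. 582.  54.] [767. 583. 125.]
side yel [  0 265  12  14  49] [  4.5 271.6] [783. 725.  54.] [721. 716. 125.]
side yel [165 359  49  25 647] [188. 375.] [205. 509.  54.] [182. 516. 125.]
side blue [221 172  52  47 713] [244.2 194.6] [540.  31.  54.] [494.  70. 125.]
side blue [279 211  32  25 436] [294.6 222.7] [347.  -9.  54.] [314.  33. 125.]
side blue [ 49 214  21  31 136] [ 59.  229.2] [819. 545.  54.] [754. 549. 125.]
side blue [  0 240  25  32 149] [ 11.2 255.7] [823. 690.  54.] [758. 684. 125.]
2.5652173913043477
```

```bash
ls pics
```

```text
side0.png
side0z.png
top0.png
top0z.png
```

View pics/top0z.png

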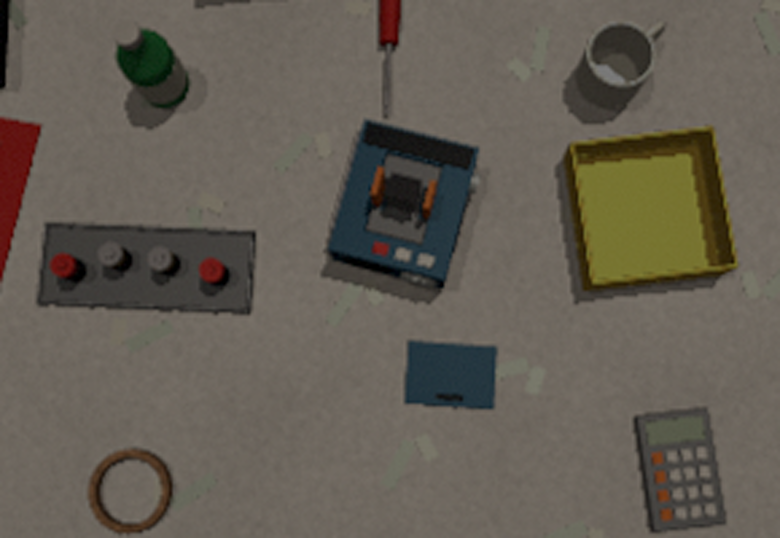

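View pics/side0z.png

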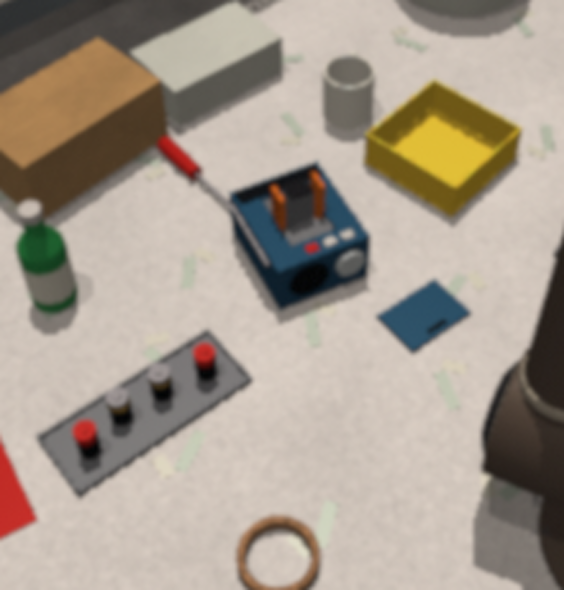

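The zooms show the red cells at both ends of the tray row, the good ones between them, and the radio turned clockwise with a dark feature on its rear edge. Next I'll work out the tray's yaw and the positions by triangulating.

Run:
```python
from h import *
T=cam("top");S=cam("side")
f=2.6897; g=2.5652
tp=lambda x,y,z: onz(T,x/f+110,y/f+100,z)
sp=lambda x,y,z: onz(S,x/g+130,y/g+100,z)
print("tray top",[tp(*c,10).round() for c in ((45,224),(255,232),(250,313),(38,304))])
print("tray side",[sp(*c,10).round() for c in ((208,332),(251,380),(80,495),(39,438))])
print("radio top",[tp(*c,80).round() for c in ((367,122),(478,148),(441,285),(331,255))])
print("radio side",[sp(*c,80).round() for c in ((230,195),(317,164),(367,236),(275,265))])
print("bin top",[tp(*c,60).round() for c in ((570,143),(713,128),(735,267),(590,287))])
print("bin side",[sp(*c,60).round() for c in ((436,82),(520,131),(455,208),(366,148))])
for a,b in (((132.5,197.8),(162.6,268)),((187.8,199.6),(209.2,237.5)),((249.8,166.8),(238.1,179.2)),((269.3,172.5),(253.4,174.3))):
    print("tri",*tri(T,a,S,b))
```

```text
tray top [array([552., 418.,  10.]), array([538., 175.,  10.]), array([445., 179.,  10.]), array([459., 421.,  10.])]
tray side [array([530., 183.,  10.]), array([439., 189.,  10.]), array([452., 427.,  10.]), array([544., 422.,  10.])]
radio top [array([646.,  42.,  80.]), array([614., -78.,  80.]), array([464., -35.,  80.]), array([499.,  82.,  80.])]
radio side [array([640.,  52.,  80.]), array([605., -71.,  80.]), array([468., -32.,  80.]), array([511.,  86.,  80.])]
bin top [array([ 623., -181.,   60.]), array([ 637., -339.,   60.]), array([ 482., -352.,   60.]), array([ 462., -196.,   60.])]
bin side [array([ 627., -330.,   60.]), array([ 474., -342.,   60.]), array([ 436., -165.,   60.]), array([ 597., -156.,   60.])]
tri [499.63891085 385.63912864  41.44029389] 3.1239307612111693
tri [491.7276374  219.30774959  41.72414724] 2.4589491944616597
tri [572.86123496  30.33093749 103.45392433] 4.944582397227685
tri [557.00057073 -24.30461503  99.66363937] 2.743135979123975
```

```bash
cat >> h.py <<'E'
def plan(target,yang=None):
    "tool-frame shift (m) and twist (deg) from the measured pose; yang = world angle of tool y"
    s=env.state(); R=q2R(s['ee_rot']); d=R.T@(np.array(target)-s['eef_pos'])
    a=np.degrees(np.arctan2(R[1,1],R[0,1]))
    tw=None if yang is None else (a-yang+180)%360-180
    print("linear",(d/1000).round(4),"twist",tw,"yang",round(a,2),"|d|",np.linalg.norm(d).round())
def snap(n,name):
    s=env.state(); im=env.get_image(n); cv2.imwrite("pics/%s.png"%name,im[:,:,::-1]); return im,cam(n,s),s
E
python3 -c "
from h import *
plan((495,300,260),-3)"
```

```text
linear [ 0.5699 -0.6255 -0.0285] twist -65.8127291096254 yang -68.81 |d| 847.0
```

Request:
{"fn": "step_arm", "kwargs": {
  "steps": [
    {"grip": 0.085, "linear": [0.036, -0.039, -0.005], "twist": 0},
    {"grip": 0.085, "linear": [0.072, -0.078, -0.01], "twist": 0},
    {"grip": 0.085, "linear": [0.108, -0.117, -0.015], "twist": 0},
    {"grip": 0.085, "linear": [0.144, -0.156, -0.02], "twist": 0},
    {"grip": 0.085, "linear": [0.18, -0.195, -0.025], "twist": 0},
    {"grip": 0.085, "linear": [0.216, -0.234, -0.03], "twist": 0},
    {"grip": 0.085, "linear": [0.252, -0.273, -0.03], "twist": 0},
    {"grip": 0.085, "linear": [0.288, -0.312, -0.03], "twist": 0}
  ]
}}

```text
time_s: 1.1
eef_pos: [345.7, -92.8, 261.3]
ee_rot: [0.0, 0.983, 0.184, 0.0]
force: [1.0, -0.3, -0.1]
opening: 0.997
```

```bash
python3 -c "
from h import *
print(env.state()['eef_pos'],env.state()['qpos'])
plan((495,300,260),-3)"
```

```text
[345.68626738 -92.84822432 261.25069548] [-2.62346492e-01 -1.87370827e-01 -2.76192189e-01  1.48161250e+00
 -6.25340037e-05  2.50972357e+00]
linear [ 0.2811 -0.3124  0.0012] twist -65.8279175626772 yang -68.83 |d| 420.0
```

Request:
{"fn": "step_arm", "kwargs": {
  "steps": [
    {"grip": 0.085, "linear": [0.035, -0.039, 0], "twist": -10},
    {"grip": 0.085, "linear": [0.07, -0.078, 0], "twist": -20},
    {"grip": 0.085, "linear": [0.105, -0.117, 0], "twist": -30},
    {"grip": 0.085, "linear": [0.14, -0.156, 0], "twist": -40},
    {"grip": 0.085, "linear": [0.175, -0.195, 0], "twist": -50},
    {"grip": 0.085, "linear": [0.21, -0.234, 0], "twist": -60},
    {"grip": 0.085, "linear": [0.245, -0.273, 0], "twist": -65.8},
    {"grip": 0.085, "linear": [0.281, -0.312, 0], "twist": -65.8}
  ]
}}

```text
time_s: 2.1
eef_pos: [495.0, 299.7, 260.9]
ee_rot: [0.0, 0.725, 0.689, -0.0]
force: [0.9, -1.1, -0.3]
opening: 0.998
```

Request:
{"fn": "step_arm", "kwargs": {
  "steps": [
    {"grip": 0.085, "linear": [0, 0, 0], "twist": 0},
    {"grip": 0.085, "linear": [0, 0, 0], "twist": 0}
  ]
}}

```text
time_s: 2.35
eef_pos: [494.4, 297.7, 260.6]
ee_rot: [-0.0, 0.725, 0.688, -0.001]
force: [-0.1, -0.5, -0.7]
opening: 0.998
```

Run:
```python
from h import *
im,C,s=snap("wrist","w1"); print(s['eef_pos'],s['qd'].round(3))
for st,ce in blobs(im,(0,120,60),(6,255,255),40)[2]: print(st,ce.round(1),onz(C,*ce,54).round(1))
```

```text
[494.3560894  297.67291591 260.64247581] [-0.018 -0.028 -0.01   0.     0.     0.001]
[ 229    0  166   51 5859] [315.8  20.8] [569.7 458.6  54. ]
[243  84  22  23 398] [253.7  94.8] [494.6 382.3  54. ]
[245 209  20  21 317] [254.6 218.9] [487.  220.1  54. ]
```

View pics/w1.png

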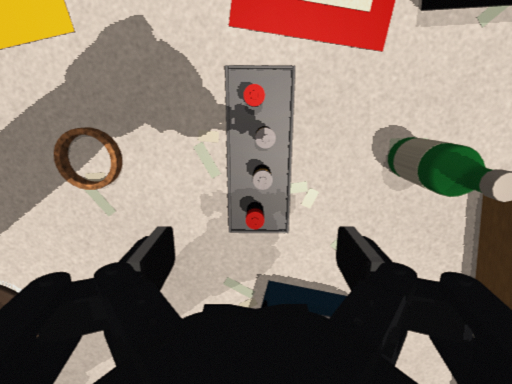

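Rejects are at wrist pixels (254,95) and (255,219), which gives about (495,382) and (487,220). That is 162 mm apart, and 164 was expected. The good cells stand between them.

```bash
python3 -c "
from h import *
plan((495,382,100),-3)
plan((495,382,22),-3)"
```

```text
linear [ 0.0848 -0.0038  0.1611] twist -0.03408175532982227 yang -3.03 |d| 182.0
linear [ 0.0849 -0.0037  0.2391] twist -0.03408175532982227 yang -3.03 |d| 254.0
```

Request:
{"fn": "step_arm", "kwargs": {
  "steps": [
    {"grip": 0.06, "linear": [0.03, -0.002, 0.04], "twist": 0},
    {"grip": 0.06, "linear": [0.06, -0.004, 0.08], "twist": 0},
    {"grip": 0.06, "linear": [0.085, -0.004, 0.115], "twist": 0},
    {"grip": 0.06, "linear": [0.085, -0.004, 0.15], "twist": 0},
    {"grip": 0.06, "linear": [0.085, -0.004, 0.16], "twist": 0},
    {"grip": 0.06, "linear": [0.085, -0.004, 0.16], "twist": 0},
    {"grip": 0.06, "linear": [0.085, -0.004, 0.16], "twist": 0}
  ]
}}

```text
time_s: 3.28
eef_pos: [496.1, 383.0, 103.5]
ee_rot: [0.0, 0.726, 0.688, 0.002]
force: [-0.5, 0.1, 0.4]
opening: 0.702
```

Run:
```python
from h import *
im,C,s=snap("wrist","w2"); print(s['eef_pos'],s['qd'].round(3),s['opening'])
for st,ce in blobs(im,(0,120,60),(6,255,255),40)[2]: print(st,ce.round(1),onz(C,*ce,54).round(1))
plan((495,382,22),-3)
```

```text
[496.14559138 383.04179659 103.49778035] [ 0.004  0.     0.005 -0.003  0.001  0.003] 0.7023725088716412
[  216     0   276   120 17164] [349.8  63.7] [560.9 474.6  54. ]
[ 239  181   35   38 1047] [256.  199.6] [494.8 385.   54. ]
linear [-0.0015 -0.0013  0.0814] twist -0.049038863848608116 yang -3.05 |d| 81.0
```

View pics/w2.png

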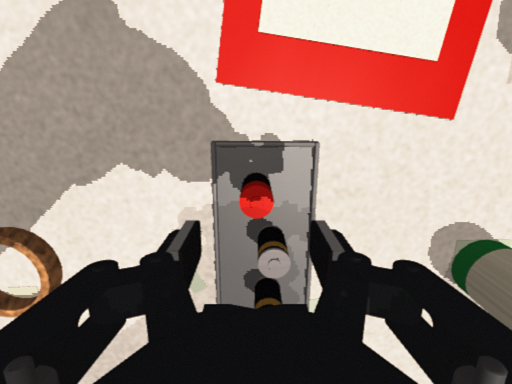

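The red top face is centred near (256,205), directly between the jaws, so I'm descending onto it.

Request:
{"fn": "step_arm", "kwargs": {
  "steps": [
    {"grip": 0.06, "linear": [-0.001, -0.001, 0.03], "twist": 0},
    {"grip": 0.06, "linear": [-0.001, -0.001, 0.06], "twist": 0},
    {"grip": 0.06, "linear": [-0.001, -0.001, 0.08], "twist": 0},
    {"grip": 0.06, "linear": [-0.001, -0.001, 0.08], "twist": 0},
    {"grip": 0.01, "linear": [-0.001, -0.001, 0.08], "twist": 0},
    {"grip": 0.01, "linear": [-0.001, -0.001, 0.08], "twist": 0},
    {"grip": 0.01, "linear": [-0.001, -0.001, 0.08], "twist": 0},
    {"grip": 0.01, "linear": [-0.001, -0.001, 0.08], "twist": 0}
  ],
  "newtons": 25
}}

```text
time_s: 4.32
eef_pos: [495.1, 382.8, 23.1]
ee_rot: [0.0, 0.725, 0.688, 0.001]
force: [-0.5, -0.6, 5.8]
opening: 0.296
```

Request:
{"fn": "step_arm", "kwargs": {
  "steps": [
    {"grip": 0.01, "linear": [0, 0, 0], "twist": 0},
    {"grip": 0.01, "linear": [0, 0, 0], "twist": 0},
    {"grip": 0.01, "linear": [0, 0, -0.02], "twist": 0},
    {"grip": 0.01, "linear": [0, 0, -0.06], "twist": 0},
    {"grip": 0.01, "linear": [0, 0, -0.1], "twist": 0},
    {"grip": 0.01, "linear": [0, 0, -0.15], "twist": 0},
    {"grip": 0.01, "linear": [0, 0, -0.2], "twist": 0},
    {"grip": 0.01, "linear": [0, 0, -0.2], "twist": 0}
  ]
}}

```text
time_s: 5.32
eef_pos: [495.6, 383.3, 226.5]
ee_rot: [0.0, 0.725, 0.688, 0.004]
force: [1.0, -0.0, -0.9]
opening: 0.297
```

Run:
```python
from h import *
im,C,s=snap("wrist","w3"); print(s['eef_pos'],s['qpos'],s['opening'])
plan((530,-255,220),0)
```

```text
[495.63238863 383.30299153 226.52186356] [6.58253407e-01 3.15907061e-01 1.88248721e-01 1.43476398e+00
 6.82020880e-05 2.28155846e+00] 0.29702124994610757
linear [-0.635   0.0685  0.002 ] twist -3.0142243355793426 yang -3.01 |d| 639.0
```

View pics/w3.png

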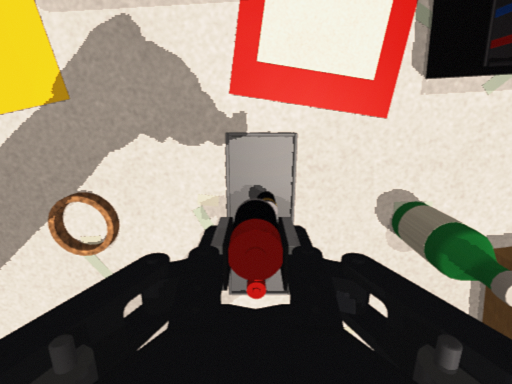

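Cell A is held, with its red top between the pads, and its place in the tray is empty. Next: carry it to the bin, well above the cassette.

Request:
{"fn": "step_arm", "kwargs": {
  "steps": [
    {"grip": 0.01, "linear": [-0.04, 0.005, 0], "twist": 0},
    {"grip": 0.01, "linear": [-0.09, 0.01, 0], "twist": 0},
    {"grip": 0.01, "linear": [-0.14, 0.015, 0], "twist": 0},
    {"grip": 0.01, "linear": [-0.19, 0.02, 0], "twist": 0},
    {"grip": 0.01, "linear": [-0.24, 0.025, 0], "twist": 0},
    {"grip": 0.01, "linear": [-0.29, 0.03, 0], "twist": 0},
    {"grip": 0.01, "linear": [-0.34, 0.035, 0], "twist": 0},
    {"grip": 0.01, "linear": [-0.39, 0.04, 0], "twist": 0}
  ]
}}

```text
time_s: 6.38
eef_pos: [512.7, -11.0, 219.6]
ee_rot: [-0.001, 0.725, 0.688, -0.001]
force: [0.9, -0.3, -0.4]
opening: 0.296
```

Request:
{"fn": "step_arm", "kwargs": {
  "steps": [
    {"grip": 0.01, "linear": [-0.05, 0.005, 0], "twist": -2},
    {"grip": 0.01, "linear": [-0.1, 0.01, 0], "twist": -4},
    {"grip": 0.01, "linear": [-0.15, 0.015, 0], "twist": -6},
    {"grip": 0.01, "linear": [-0.19, 0.02, 0], "twist": -8},
    {"grip": 0.01, "linear": [-0.22, 0.025, 0], "twist": -8},
    {"grip": 0.01, "linear": [-0.22, 0.025, 0], "twist": -8},
    {"grip": 0.01, "linear": [-0.22, 0.025, 0], "twist": -8}
  ]
}}

```text
time_s: 7.25
eef_pos: [526.5, -229.9, 220.1]
ee_rot: [-0.001, 0.676, 0.737, -0.0]
force: [-0.2, 0.2, -1.4]
opening: 0.295
```

Run:
```python
from h import *
im,C,s=snap("wrist","w4"); print(s['eef_pos'],s['qd'].round(3),s['opening'])
m,l,B=blobs(im,(20,100,40),(35,255,255),400)
for st,ce in B: print(st,ce)
```

```text
[ 526.46203634 -229.85898997  220.14499772] [ 0.013 -0.013  0.003  0.    -0.001 -0.001] 0.29454370813919
[  204   132   144   130 12652] [280.66795764 179.6006165 ]
```

View pics/w4.png

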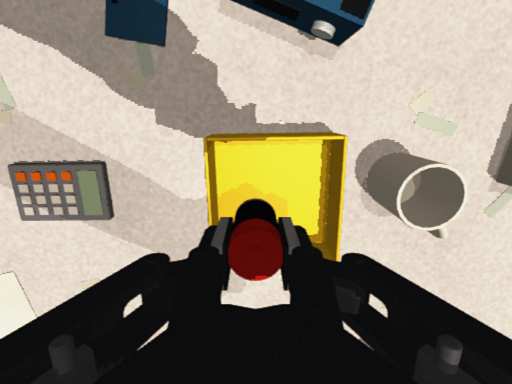

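The bin's near rim shows its corners at (205,135) and (346,135), level with the image, so the tool is aligned with the bin.

Run:
```python
from h import *
s=env.state();C=cam("wrist",s)
a=onz(C,205,136,60);b=onz(C,346,135,60);print(a,b,np.linalg.norm(a-b))
d=(b-a)/np.linalg.norm(b-a); n=np.array([d[1],-d[0],0])
c=(a+b)/2+n*80; print("centre",c,np.degrees(np.arctan2(d[1],d[0])))
t=c-n*30; print(t); plan((t[0],t[1],22),5)
t2=c+n*32;print("second",t2)
```

```text
[ 465.6754089  -195.24328568   60.        ] [ 619.91686649 -180.70589459   60.        ] 154.92502373818718
centre [ 550.30293847 -267.62161106   60.        ] 5.384271250168566
[ 547.48788818 -237.75397821   60.        ]
linear [-0.0102  0.0203  0.1985] twist 0.022933436310722755 yang 5.02 |d| 200.0
second [ 553.30565878 -299.48041943   60.        ]
```

Request:
{"fn": "step_arm", "kwargs": {
  "steps": [
    {"grip": 0.01, "linear": [-0.01, 0.02, 0.02], "twist": 0},
    {"grip": 0.01, "linear": [-0.01, 0.02, 0.06], "twist": 0},
    {"grip": 0.01, "linear": [-0.01, 0.02, 0.1], "twist": 0},
    {"grip": 0.01, "linear": [-0.01, 0.02, 0.14], "twist": 0},
    {"grip": 0.01, "linear": [-0.01, 0.02, 0.17], "twist": 0},
    {"grip": 0.01, "linear": [-0.01, 0.02, 0.185], "twist": 0},
    {"grip": 0.01, "linear": [-0.01, 0.02, 0.193], "twist": 0},
    {"grip": 0.01, "linear": [-0.01, 0.02, 0.193], "twist": 0}
  ]
}}

```text
time_s: 8.3
eef_pos: [548.1, -238.5, 28.7]
ee_rot: [0.0, 0.676, 0.737, 0.0]
force: [-0.0, 0.0, -0.2]
opening: 0.294
```

Run:
```python
from h import *
s=env.state(); print(s['eef_pos'],s['force'],s['opening'])
```

```text
[ 548.14732092 -238.49821291   28.74010292] [-0.03427801  0.04569581 -0.17154431] 0.2936193034790321
```

Request:
{"fn": "step_arm", "kwargs": {
  "steps": [
    {"grip": 0.01, "linear": [0, 0, 0.003], "twist": 0},
    {"grip": 0.01, "linear": [0, 0, 0.005], "twist": 0},
    {"grip": 0.01, "linear": [0, 0, 0.005], "twist": 0}
  ]
}}

```text
time_s: 8.68
eef_pos: [547.9, -238.8, 23.5]
ee_rot: [0.0, 0.676, 0.737, 0.0]
force: [-0.2, 0.1, -0.4]
opening: 0.302
```

Request:
{"fn": "step_arm", "kwargs": {
  "steps": [
    {"grip": 0.035, "linear": [0, 0, 0], "twist": 0},
    {"grip": 0.05, "linear": [0, 0, 0], "twist": 0},
    {"grip": 0.05, "linear": [0, 0, 0], "twist": 0},
    {"grip": 0.05, "linear": [0, 0, 0], "twist": 0},
    {"grip": 0.05, "linear": [0, 0, -0.02], "twist": 0},
    {"grip": 0.05, "linear": [0, 0, -0.06], "twist": 0},
    {"grip": 0.05, "linear": [0, 0, -0.11], "twist": 0},
    {"grip": 0.05, "linear": [0, 0, -0.16], "twist": 0}
  ]
}}

```text
time_s: 9.68
eef_pos: [547.6, -238.6, 184.7]
ee_rot: [-0.0, 0.676, 0.737, -0.0]
force: [0.5, -0.6, -0.3]
opening: 0.582
```

Request:
{"fn": "step_arm", "kwargs": {
  "steps": [
    {"grip": 0.06, "linear": [0, 0, -0.04], "twist": 0},
    {"grip": 0.06, "linear": [0, 0, -0.04], "twist": 0}
  ]
}}

```text
time_s: 9.93
eef_pos: [549.3, -239.3, 227.3]
ee_rot: [0.003, 0.676, 0.737, 0.001]
force: [-0.3, 0.3, 0.2]
opening: 0.701
```

Run:
```python
from h import *
im,C,s=snap("wrist","w5"); print(s['eef_pos'],s['qd'].round(3),s['opening'])
plan((488,220,220),-3)
```

```text
[ 549.30898879 -239.31768332  227.29445474] [-0.001  0.028 -0.083 -0.043  0.001 -0.001] 0.7013345369074672
linear [ 0.4625 -0.0205  0.0041] twist 7.986695835882898 yang 4.99 |d| 463.0
```

View pics/w5.png

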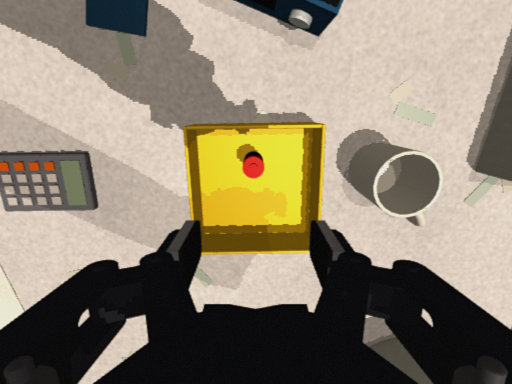

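Cell A stands upright in the bin at (253,165). Going back for cell B.

Request:
{"fn": "step_arm", "kwargs": {
  "steps": [
    {"grip": 0.06, "linear": [0.058, -0.003, 0], "twist": 1},
    {"grip": 0.06, "linear": [0.116, -0.006, 0], "twist": 2},
    {"grip": 0.06, "linear": [0.174, -0.009, 0], "twist": 3},
    {"grip": 0.06, "linear": [0.232, -0.012, 0], "twist": 4},
    {"grip": 0.06, "linear": [0.29, -0.015, 0], "twist": 5},
    {"grip": 0.06, "linear": [0.348, -0.018, 0], "twist": 6},
    {"grip": 0.06, "linear": [0.406, -0.02, 0], "twist": 7},
    {"grip": 0.06, "linear": [0.4625, -0.0205, 0], "twist": 8}
  ]
}}

```text
time_s: 10.98
eef_pos: [486.0, 221.9, 221.7]
ee_rot: [-0.0, 0.726, 0.688, -0.001]
force: [0.8, 0.3, 0.1]
opening: 0.702
```

Request:
{"fn": "step_arm", "kwargs": {
  "steps": [
    {"grip": 0.06, "linear": [0, 0, 0.04], "twist": 0},
    {"grip": 0.06, "linear": [0, 0, 0.08], "twist": 0},
    {"grip": 0.06, "linear": [0, 0, 0.11], "twist": 0},
    {"grip": 0.06, "linear": [0, 0, 0.12], "twist": 0},
    {"grip": 0.06, "linear": [0, 0, 0.12], "twist": 0},
    {"grip": 0.06, "linear": [0, 0, 0.12], "twist": 0}
  ]
}}

```text
time_s: 11.72
eef_pos: [487.9, 220.5, 104.5]
ee_rot: [0.0, 0.726, 0.688, 0.001]
force: [0.3, 0.0, 0.3]
opening: 0.701
```

Run:
```python
from h import *
im,C,s=snap("wrist","w6"); print(s['eef_pos'],s['qd'].round(3),s['opening'])
for st,ce in blobs(im,(0,120,60),(6,255,255),40)[2]: print(st,ce.round(1),onz(C,*ce,54).round(1), onz(C,st[0]+st[2]/2,st[1]+st[3]-st[2]/2,54))
plan((487,220,23),-3)
```

```text
[487.89500723 220.5324524  104.45176073] [-0.    -0.006  0.007  0.    -0.001  0.001] 0.7007431689901098
[ 240  184   35   37 1031] [256.8 202.4] [487.  219.9  54. ] [487.47104776 219.01657517  54.        ]
linear [-0.0007 -0.0011  0.0816] twist -0.019635298996263373 yang -3.02 |d| 82.0
```

View pics/w6.png

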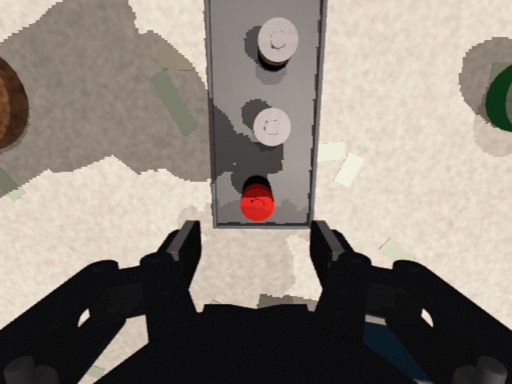

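Cell B is between the jaws at (257,203). The good cells at (272,126) and (278,42) are clear of the fingers.

Request:
{"fn": "step_arm", "kwargs": {
  "steps": [
    {"grip": 0.06, "linear": [-0.001, -0.001, 0.03], "twist": 0},
    {"grip": 0.06, "linear": [-0.001, -0.001, 0.06], "twist": 0},
    {"grip": 0.06, "linear": [-0.001, -0.001, 0.08], "twist": 0},
    {"grip": 0.06, "linear": [-0.001, -0.001, 0.08], "twist": 0},
    {"grip": 0.01, "linear": [-0.001, -0.001, 0.08], "twist": 0},
    {"grip": 0.01, "linear": [-0.001, -0.001, 0.08], "twist": 0},
    {"grip": 0.01, "linear": [-0.001, -0.001, 0.08], "twist": 0},
    {"grip": 0.01, "linear": [-0.001, -0.001, 0.08], "twist": 0}
  ],
  "newtons": 25
}}

```text
time_s: 12.78
eef_pos: [487.2, 219.8, 24.8]
ee_rot: [0.0, 0.725, 0.688, 0.001]
force: [-0.1, 0.0, 6.2]
opening: 0.293
```

Request:
{"fn": "step_arm", "kwargs": {
  "steps": [
    {"grip": 0.01, "linear": [0, 0, 0], "twist": 0},
    {"grip": 0.01, "linear": [0, 0, 0], "twist": 0},
    {"grip": 0.01, "linear": [0, 0, -0.02], "twist": 0},
    {"grip": 0.01, "linear": [0, 0, -0.06], "twist": 0},
    {"grip": 0.01, "linear": [0, 0, -0.1], "twist": 0},
    {"grip": 0.01, "linear": [0, 0, -0.15], "twist": 0},
    {"grip": 0.01, "linear": [0, 0, -0.2], "twist": 0},
    {"grip": 0.01, "linear": [0, 0, -0.2], "twist": 0}
  ]
}}

```text
time_s: 13.78
eef_pos: [487.9, 220.1, 227.9]
ee_rot: [0.001, 0.725, 0.688, 0.004]
force: [-0.3, -0.7, -0.9]
opening: 0.292
```

Run:
```python
from h import *
im,C,s=snap("wrist","w7"); print(s['eef_pos'],s['opening'])
plan((553,-297,220),5)
```

```text
[487.91811836 220.14087333 227.92487944] 0.29246991150530144
linear [-0.5126  0.093   0.0046] twist -8.01070021645154 yang -3.01 |d| 521.0
```

View pics/w7.png

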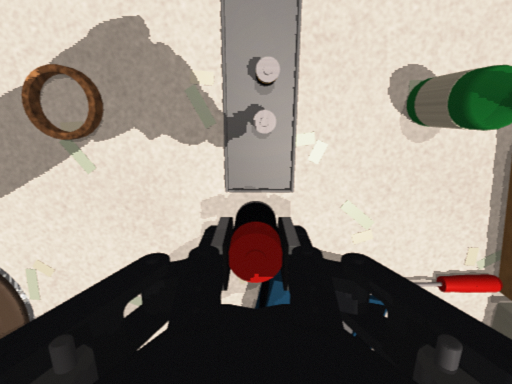

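Cell B is held, and the good cells at (265,121) and (266,70) still stand.

Request:
{"fn": "step_arm", "kwargs": {
  "steps": [
    {"grip": 0.01, "linear": [-0.04, 0.008, 0], "twist": -1},
    {"grip": 0.01, "linear": [-0.09, 0.016, 0], "twist": -2},
    {"grip": 0.01, "linear": [-0.145, 0.026, 0], "twist": -3},
    {"grip": 0.01, "linear": [-0.2, 0.036, 0], "twist": -4},
    {"grip": 0.01, "linear": [-0.255, 0.046, 0], "twist": -5},
    {"grip": 0.01, "linear": [-0.31, 0.056, 0], "twist": -6},
    {"grip": 0.01, "linear": [-0.365, 0.066, 0], "twist": -7},
    {"grip": 0.01, "linear": [-0.42, 0.076, 0], "twist": -8}
  ]
}}

```text
time_s: 14.82
eef_pos: [539.2, -205.7, 221.4]
ee_rot: [-0.001, 0.676, 0.737, -0.0]
force: [0.8, 0.1, -0.2]
opening: 0.295
```

Run:
```python
from h import *
print(env.state()['eef_pos'])
plan((553,-297,220),5)
```

```text
[ 539.22778152 -205.66192125  221.3570939 ]
linear [-0.0922  0.0057  0.0012] twist 0.013383985760754058 yang 5.01 |d| 92.0
```

Request:
{"fn": "step_arm", "kwargs": {
  "steps": [
    {"grip": 0.01, "linear": [-0.04, 0.003, 0], "twist": 0},
    {"grip": 0.01, "linear": [-0.075, 0.005, 0], "twist": 0},
    {"grip": 0.01, "linear": [-0.09, 0.005, 0], "twist": 0},
    {"grip": 0.01, "linear": [-0.09, 0.005, 0], "twist": 0},
    {"grip": 0.01, "linear": [-0.09, 0.005, 0], "twist": 0}
  ]
}}

```text
time_s: 15.45
eef_pos: [552.6, -292.1, 223.0]
ee_rot: [-0.001, 0.675, 0.738, 0.0]
force: [0.1, -0.6, -1.0]
opening: 0.296
```

Run:
```python
from h import *
im,C,s=snap("wrist","w8"); print(s['eef_pos'],s['qd'].round(3))
plan((552,-296,25),5)
```

```text
[ 552.57717363 -292.11491751  222.97838285] [ 0.009 -0.01   0.001  0.001 -0.002 -0.001]
linear [-0.004  -0.001   0.1983] twist 0.05922055474826493 yang 5.06 |d| 198.0
```

View pics/w8.png

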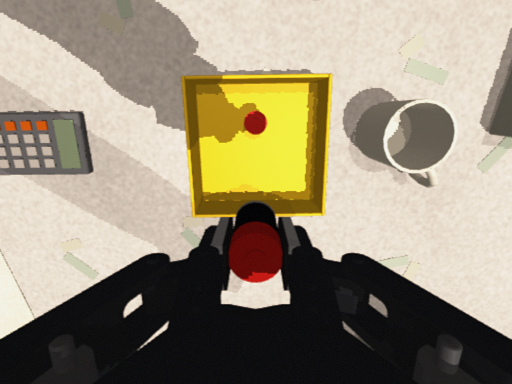

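Run:
```python
from h import *
s=env.state();C=cam("wrist",s)
for p in ((193,214),(325,213),(183,76),(330,75)): print(onz(C,*p,60))
print(onz(C,255,123,54))
```

```text
[ 480.7640306  -351.70343218   60.        ]
[ 638.09990559 -336.58790781   60.        ]
[ 465.94628315 -197.90851992   60.        ]
[ 619.57725397 -183.4638523    60.        ]
[ 545.50026494 -239.49099207   54.        ]
```

The bin centre is (551,-267), so B at (552,-296) has room, 57 mm from A. Lowering.

Request:
{"fn": "step_arm", "kwargs": {
  "steps": [
    {"grip": 0.01, "linear": [-0.004, -0.001, 0.03], "twist": 0},
    {"grip": 0.01, "linear": [-0.004, -0.001, 0.07], "twist": 0},
    {"grip": 0.01, "linear": [-0.004, -0.001, 0.11], "twist": 0},
    {"grip": 0.01, "linear": [-0.004, -0.001, 0.15], "twist": 0},
    {"grip": 0.01, "linear": [-0.004, -0.001, 0.175], "twist": 0},
    {"grip": 0.01, "linear": [-0.004, -0.001, 0.19], "twist": 0},
    {"grip": 0.01, "linear": [-0.004, -0.001, 0.194], "twist": 0},
    {"grip": 0.01, "linear": [-0.004, -0.001, 0.194], "twist": 0}
  ]
}}

```text
time_s: 16.5
eef_pos: [552.7, -297.3, 30.2]
ee_rot: [0.001, 0.676, 0.737, 0.0]
force: [-0.2, -0.4, -0.5]
opening: 0.291
```

Request:
{"fn": "step_arm", "kwargs": {
  "steps": [
    {"grip": 0.01, "linear": [0, 0, 0.001], "twist": 0},
    {"grip": 0.01, "linear": [0, 0, 0.001], "twist": 0}
  ]
}}

```text
time_s: 16.75
eef_pos: [552.5, -297.6, 29.1]
ee_rot: [0.001, 0.676, 0.737, 0.0]
force: [0.8, -0.3, -1.3]
opening: 0.295
```

Request:
{"fn": "step_arm", "kwargs": {
  "steps": [
    {"grip": 0.01, "linear": [0, 0, 0.002], "twist": 0},
    {"grip": 0.01, "linear": [0, 0, 0.004], "twist": 0},
    {"grip": 0.01, "linear": [0, 0, 0.004], "twist": 0}
  ]
}}

```text
time_s: 17.12
eef_pos: [552.3, -297.5, 24.9]
ee_rot: [0.0, 0.676, 0.737, 0.0]
force: [-0.8, 0.0, 3.6]
opening: 0.291
```

Request:
{"fn": "step_arm", "kwargs": {
  "steps": [
    {"grip": 0.035, "linear": [0, 0, 0], "twist": 0},
    {"grip": 0.05, "linear": [0, 0, 0], "twist": 0},
    {"grip": 0.05, "linear": [0, 0, 0], "twist": 0},
    {"grip": 0.05, "linear": [0, 0, 0], "twist": 0},
    {"grip": 0.05, "linear": [0, 0, -0.02], "twist": 0},
    {"grip": 0.05, "linear": [0, 0, -0.06], "twist": 0},
    {"grip": 0.05, "linear": [0, 0, -0.11], "twist": 0},
    {"grip": 0.05, "linear": [0, 0, -0.16], "twist": 0}
  ]
}}

```text
time_s: 18.12
eef_pos: [551.9, -297.2, 185.6]
ee_rot: [-0.0, 0.676, 0.737, -0.0]
force: [0.7, -0.0, 0.3]
opening: 0.587
```

Request:
{"fn": "step_arm", "kwargs": {
  "steps": [
    {"grip": 0.085, "linear": [0, 0, -0.05], "twist": 0},
    {"grip": 0.085, "linear": [0, 0, -0.07], "twist": 0},
    {"grip": 0.085, "linear": [0, 0, -0.07], "twist": 0}
  ]
}}

```text
time_s: 18.5
eef_pos: [552.9, -297.8, 256.1]
ee_rot: [0.002, 0.676, 0.737, 0.0]
force: [0.5, -0.1, -0.4]
opening: 0.995
```

Run:
```python
from h import *
im,C,s=snap("wrist","w9"); print(s['eef_pos'],s['opening'],s['qpos'])
plan((561,3,260),-16+90);plan((561,3,260),-16-90)
```

```text
[ 552.87210735 -297.77278597  256.13897078] 0.9953165134064873 [-4.94036740e-01  3.27964485e-01  2.69610403e-01  1.50874691e+00
 -1.31127305e-05  9.89711401e-01]
linear [ 0.2986  0.0347 -0.0058] twist -69.01422555556624 yang 4.99 |d| 301.0
linear [ 0.2986  0.0347 -0.0058] twist 110.98577444443379 yang 4.99 |d| 301.0
```

View pics/w9.png

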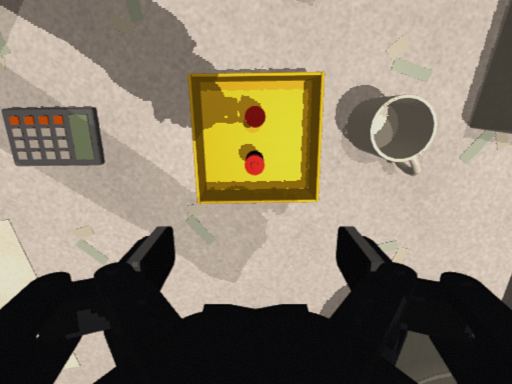

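Both rejects stand in the bin, at (255,117) and (254,164). On to the cassette: moving above it with the jaws turned along its y axis.

Request:
{"fn": "step_arm", "kwargs": {
  "steps": [
    {"grip": 0.085, "linear": [0.04, 0.004, -0.01], "twist": -9},
    {"grip": 0.085, "linear": [0.08, 0.008, -0.02], "twist": -18},
    {"grip": 0.085, "linear": [0.12, 0.012, -0.02], "twist": -27},
    {"grip": 0.085, "linear": [0.16, 0.017, -0.02], "twist": -36},
    {"grip": 0.085, "linear": [0.2, 0.022, -0.02], "twist": -45},
    {"grip": 0.085, "linear": [0.24, 0.027, -0.02], "twist": -54},
    {"grip": 0.085, "linear": [0.28, 0.032, -0.02], "twist": -63},
    {"grip": 0.085, "linear": [0.298, 0.035, -0.02], "twist": -69}
  ]
}}

```text
time_s: 19.55
eef_pos: [560.3, 4.5, 272.1]
ee_rot: [-0.002, 0.136, 0.991, -0.0]
force: [0.0, -0.3, 0.4]
opening: 0.997
```

Request:
{"fn": "step_arm", "kwargs": {
  "steps": [
    {"grip": 0.085, "linear": [0, 0, 0], "twist": 0},
    {"grip": 0.085, "linear": [0, 0, 0], "twist": 0},
    {"grip": 0.085, "linear": [0, 0, 0], "twist": 0}
  ]
}}

```text
time_s: 19.92
eef_pos: [560.9, 1.6, 273.8]
ee_rot: [-0.0, 0.14, 0.99, -0.0]
force: [1.2, -0.9, 0.2]
opening: 0.998
```

Run:
```python
from h import *
im,C,s=snap("wrist","w10"); print(s['eef_pos'],s['qd'].round(3),s['qpos'])
for st,ce in blobs(im,(5,150,60),(18,255,255),40)[2]: print(st,ce.round(1),onz(C,*ce,132).round(1))
```

```text
[560.92567228   1.6495384  273.80031825] [-0.002 -0.004  0.007  0.003  0.001 -0.004] [ 3.02176374e-03  2.00970556e-01  1.42724551e-01  1.51332734e+00
 -1.53811870e-04  2.84606062e-01]
[483  41  10  21  77] [486.2  52.6] [504.2 246.2 132. ]
[438  50   9  20  66] [441.3  61.1] [499.8 204.2 132. ]
[276 153  11  34 303] [281.4 168.8] [559.2  29.3 132. ]
[229 154  10  34 283] [233.3 169.3] [545.4 -20.1 132. ]
[ 42 203  25  21  54] [ 50.8 215. ] [ 538.3 -230.9  132. ]
[314 303  26  15 161] [327.  310.1] [746.6  38.2 132. ]
[ 395  331   63   53 1998] [423.  361.1] [858.9 142.  132. ]
```

View pics/w10.png

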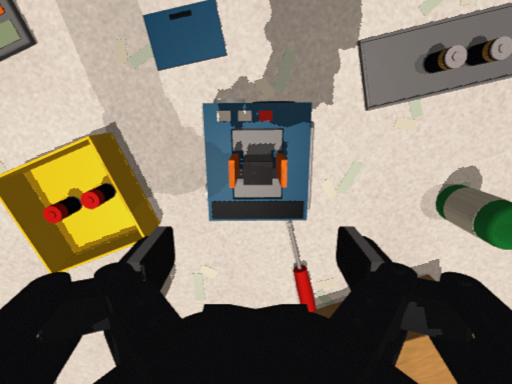

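Run:
```python
import cv2
im=cv2.imread("pics/w10.png")[95:230,195:325]
cv2.imwrite("pics/w10z.png",cv2.resize(im,None,fx=4.4,fy=4.4,interpolation=cv2.INTER_NEAREST))
```

```text
(no output)
```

View pics/w10z.png

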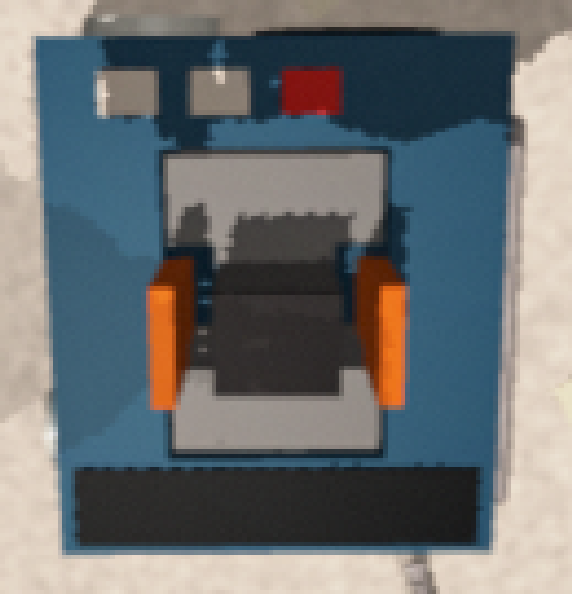

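The zoom shows the tab end faces as bright orange strips: outer edges at columns about 228.6 and 287.5, rows 160 to 188. The dark rear panel lies flat on the radio's top.

Run:
```python
from h import *
s=env.state();C=cam("wrist",s)
P=[onz(C,u,v,132) for u,v in ((228.6,159.8),(228.6,188),(287.5,159.5),(287.5,188))]
for p in P: print(p.round(1))
r=(P[0]+P[1])/2;l=(P[2]+P[3])/2
print("sep",np.linalg.norm(l-r),"len",np.linalg.norm(P[0]-P[1]),"mid",(l+r)/2,"ang y",np.degrees(np.arctan2(*(l-r)[[1,0]])))
R=[onz(C,195+u/4.4,95+v/4.4,80) for u,v in ((36,38),(514,36),(492,549),(64,551))]
for p in R: print(p.round(1))
print("radio centre",np.mean(R,0), [round(np.degrees(np.arctan2(*(b-a)[[1,0]])),1) for a,b in zip(R,R[1:]+R[:1])])
W=[onz(C,195+u/4.4,95+v/4.4,80) for u,v in ((162,151),(389,151),(382,455),(171,457))]
print("well",np.mean(W,0), [round(np.degrees(np.arctan2(*(b-a)[[1,0]])),1) for a,b in zip(W,W[1:]+W[:1])],[np.linalg.norm(b-a).round(1) for a,b in zip(W,W[1:])])
```

```text
[534.4 -21.7 132. ]
[563.9 -31.1 132. ]
[551.4  38.1 132. ]
[581.7  30.3 132. ]
sep 63.066576618831846 len 30.931262451437213 mid [557.83981961   3.87899683 132.        ] ang y 73.97299953346817
[469.  -37.7  80. ]
[504.4  86.   80. ]
[647.   46.2  80. ]
[611.7 -77.9  80. ]
radio centre [558.00307275   4.13756401  80.        ] [np.float64(74.1), np.float64(-15.6), np.float64(-105.9), np.float64(164.2)]
well [558.14391006   3.94117438  80.        ] [np.float64(73.8), np.float64(-16.0), np.float64(-105.6), np.float64(164.3)] [np.float64(62.6), np.float64(88.0), np.float64(62.2)]
```

Everything agrees: tabs midway at (558,4), separation 63 (62 given), length 31 (30 given), and well and radio centres the same within 1 mm. The y axis is at 74°.

Run:
```python
from h import *
plan((558,4,160),74)
```

```text
linear [0.0035 0.0014 0.114 ] twist -0.12671394227629662 yang 73.87 |d| 114.0
```

Request:
{"fn": "step_arm", "kwargs": {
  "steps": [
    {"grip": 0.085, "linear": [0.0035, 0.0015, 0.03], "twist": 0},
    {"grip": 0.085, "linear": [0.0035, 0.0015, 0.065], "twist": 0},
    {"grip": 0.085, "linear": [0.0035, 0.0015, 0.095], "twist": 0},
    {"grip": 0.085, "linear": [0.0035, 0.0015, 0.114], "twist": 0},
    {"grip": 0.085, "linear": [0.0035, 0.0015, 0.114], "twist": 0},
    {"grip": 0.085, "linear": [0.0035, 0.0015, 0.114], "twist": 0},
    {"grip": 0.085, "linear": [0.0035, 0.0015, 0.114], "twist": 0}
  ],
  "newtons": 40
}}

```text
time_s: 20.85
eef_pos: [558.8, 4.8, 161.6]
ee_rot: [0.001, 0.139, 0.99, 0.0]
force: [0.0, 0.9, 0.1]
opening: 0.996
```

Run:
```python
from h import *
im,C,s=snap("wrist","w11"); print(s['eef_pos'],s['qd'].round(3))
cv2.imwrite("pics/w11z.png",cv2.resize(im[90:310,140:372,::-1],None,fx=2.6,fy=2.6,interpolation=cv2.INTER_NEAREST))
```

```text
[558.82147874   4.78316734 161.55364968] [ 0.003  0.001 -0.003 -0.003 -0.001 -0.001]
```

View pics/w11z.png

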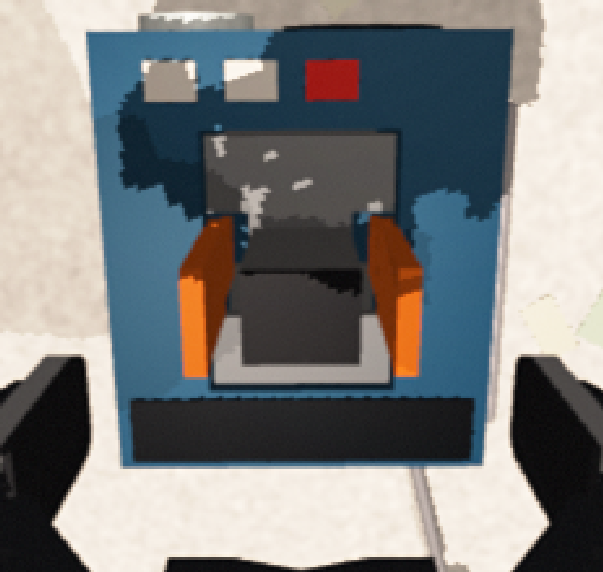

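The tabs are centred between the fingers: outer edges at zoom columns 180 and 422, rows 267 to 378.

Run:
```python
from h import *
s=env.state();C=cam("wrist",s)
P=[onz(C,140+u/2.6,90+v/2.6,132) for u,v in ((180,267),(182,378),(422,266),(419,377))]
r=(P[0]+P[1])/2;l=(P[2]+P[3])/2
print(np.linalg.norm(l-r),"mid",(l+r)/2,"ang",np.degrees(np.arctan2(*(l-r)[[1,0]])))
plan((558,4,89),74); print(s['eef_pos'])
# finger tips: pad inner edges
```

```text
61.97375821543447 mid [557.2320782    3.74359665 132.        ] ang 74.1695194506427
linear [ 0.0006 -0.0011  0.0724] twist -0.0252132647840142 yang 73.97 |d| 72.0
[558.7425874    4.86676243 161.41418388]
```

Request:
{"fn": "step_arm", "kwargs": {
  "steps": [
    {"grip": 0.085, "linear": [0.001, -0.001, 0.02], "twist": 0},
    {"grip": 0.085, "linear": [0.001, -0.001, 0.04], "twist": 0},
    {"grip": 0.085, "linear": [0.001, -0.001, 0.058], "twist": 0},
    {"grip": 0.085, "linear": [0.001, -0.001, 0.068], "twist": 0},
    {"grip": 0.085, "linear": [0.001, -0.001, 0.071], "twist": 0},
    {"grip": 0.085, "linear": [0.001, -0.001, 0.071], "twist": 0},
    {"grip": 0.085, "linear": [0.001, -0.001, 0.071], "twist": 0}
  ]
}}

```text
time_s: 21.78
eef_pos: [557.4, 4.3, 90.1]
ee_rot: [0.001, 0.139, 0.99, 0.0]
force: [0.0, -0.9, -0.1]
opening: 0.994
```

Run:
```python
from h import *
im,C,s=snap("wrist","w12"); print(s['eef_pos'],s['force'],s['ft_torque'])
```

```text
[557.3685515    4.28664699  90.06360961] [ 0.03667465 -0.89938782 -0.06969462] [-0.01657399  0.02572791 -0.00685357]
```

View pics/w12.png

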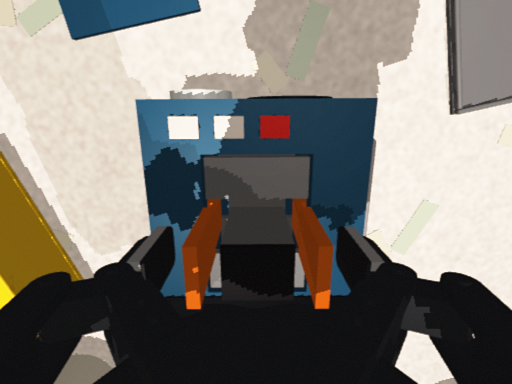

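The fingers straddle both tabs, with gaps of about 15 px each side. Pinching.

Request:
{"fn": "step_arm", "kwargs": {
  "steps": [
    {"grip": 0.06, "linear": [0, 0, 0], "twist": 0},
    {"grip": 0.05, "linear": [0, 0, 0], "twist": 0},
    {"grip": 0.04, "linear": [0, 0, 0], "twist": 0},
    {"grip": 0.03, "linear": [0, 0, 0], "twist": 0},
    {"grip": 0.03, "linear": [0, 0, 0], "twist": 0},
    {"grip": 0.03, "linear": [0, 0, 0], "twist": 0},
    {"grip": 0.03, "linear": [0, 0, 0], "twist": 0},
    {"grip": 0.03, "linear": [0, 0, 0], "twist": 0}
  ],
  "newtons": 50
}}

```text
time_s: 22.82
eef_pos: [557.9, 4.7, 91.5]
ee_rot: [0.002, 0.139, 0.99, 0.001]
force: [-2.8, 1.7, 10.6]
opening: 0.496
```

Run:
```python
from h import *
im,C,s=snap("wrist","w13"); print(s['eef_pos'],s['force'],s['ft_torque'],s['opening']*85.4)
```

```text
[557.94696399   4.74307187  91.53559529] [-2.80554709  1.70160206 10.55544539] [ 0.32052831  0.49864039 -0.00050997] 42.33341833582626
```

View pics/w13.png

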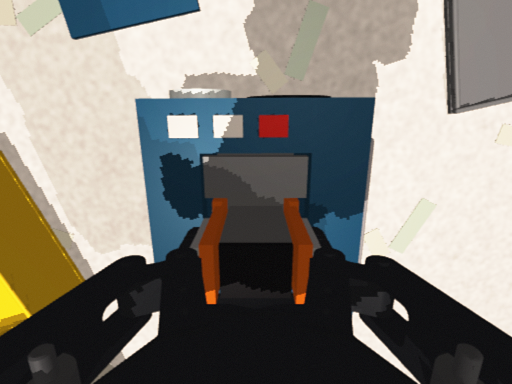

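The opening is 42 mm, less than the nominal 48, so 50 N is probably over-pressing soft stops. I'll ease to 30 N before lifting.

Request:
{"fn": "step_arm", "kwargs": {
  "steps": [
    {"grip": 0.03, "linear": [0, 0, 0], "twist": 0},
    {"grip": 0.03, "linear": [0, 0, 0], "twist": 0},
    {"grip": 0.03, "linear": [0, 0, 0], "twist": 0},
    {"grip": 0.03, "linear": [0, 0, 0], "twist": 0}
  ],
  "newtons": 30
}}

```text
time_s: 23.38
eef_pos: [557.9, 4.8, 91.5]
ee_rot: [0.002, 0.139, 0.99, 0.001]
force: [-2.3, 2.7, 11.1]
opening: 0.495
```

Request:
{"fn": "step_arm", "kwargs": {
  "steps": [
    {"grip": 0.03, "linear": [0, 0, -0.003], "twist": 0},
    {"grip": 0.03, "linear": [0, 0, -0.006], "twist": 0},
    {"grip": 0.03, "linear": [0, 0, -0.009], "twist": 0},
    {"grip": 0.03, "linear": [0, 0, -0.012], "twist": 0}
  ]
}}

```text
time_s: 23.88
eef_pos: [556.7, 4.2, 101.1]
ee_rot: [-0.0, 0.139, 0.99, -0.0]
force: [-0.5, -0.2, -2.5]
opening: 0.491
```

Run:
```python
from h import *
im,C,s=snap("wrist","w14"); print(s['eef_pos'],s['force'],s['ft_torque'],s['opening']*85.4)
```

```text
[556.67535571   4.23405126 101.12881772] [-0.47216752 -0.20532681 -2.49014145] [0.02605112 0.00717595 0.02962944] 41.93868453403167
```

View pics/w14.png

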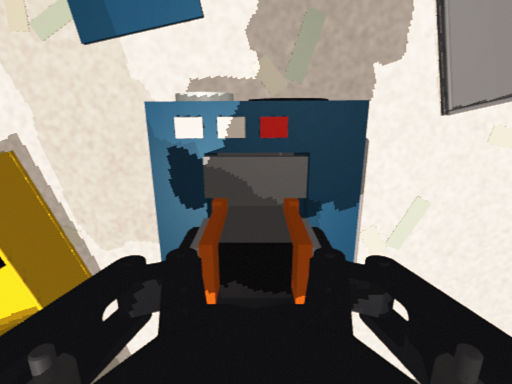

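The cassette moves with the tool, about 10 mm up, with the external force showing only its weight (−2.5 N). Continuing straight up, gently.

Request:
{"fn": "step_arm", "kwargs": {
  "steps": [
    {"grip": 0.03, "linear": [0, 0, -0.008], "twist": 0},
    {"grip": 0.03, "linear": [0, 0, -0.016], "twist": 0},
    {"grip": 0.03, "linear": [0, 0, -0.024], "twist": 0},
    {"grip": 0.03, "linear": [0, 0, -0.032], "twist": 0},
    {"grip": 0.03, "linear": [0, 0, -0.04], "twist": 0},
    {"grip": 0.03, "linear": [0, 0, -0.048], "twist": 0},
    {"grip": 0.03, "linear": [0, 0, -0.056], "twist": 0},
    {"grip": 0.03, "linear": [0, 0, -0.064], "twist": 0}
  ]
}}

```text
time_s: 24.92
eef_pos: [556.9, 4.3, 165.8]
ee_rot: [0.0, 0.139, 0.99, 0.0]
force: [-0.2, 1.0, -2.3]
opening: 0.498
```

Request:
{"fn": "step_arm", "kwargs": {
  "steps": [
    {"grip": 0.03, "linear": [0, 0, -0.01], "twist": 0},
    {"grip": 0.03, "linear": [0, 0, -0.024], "twist": 0},
    {"grip": 0.03, "linear": [0, 0, -0.038], "twist": 0},
    {"grip": 0.03, "linear": [0, 0, -0.052], "twist": 0},
    {"grip": 0.03, "linear": [0, 0, -0.066], "twist": 0},
    {"grip": 0.03, "linear": [0, 0, -0.078], "twist": 0},
    {"grip": 0.03, "linear": [0, 0, -0.086], "twist": 0},
    {"grip": 0.03, "linear": [0, 0, -0.09], "twist": 0}
  ]
}}

```text
time_s: 25.92
eef_pos: [557.0, 4.3, 255.7]
ee_rot: [0.0, 0.139, 0.99, 0.0]
force: [-0.1, 0.5, -3.4]
opening: 0.494
```

Request:
{"fn": "step_arm", "kwargs": {
  "steps": [
    {"grip": 0.03, "linear": [0, 0, 0], "twist": 0},
    {"grip": 0.03, "linear": [0, 0, 0], "twist": 0},
    {"grip": 0.03, "linear": [0, 0, 0], "twist": 0},
    {"grip": 0.03, "linear": [0, 0, 0], "twist": 0},
    {"grip": 0.03, "linear": [0, 0, 0], "twist": 0},
    {"grip": 0.03, "linear": [0, 0, 0], "twist": 0}
  ]
}}

```text
time_s: 26.68
eef_pos: [556.9, 4.3, 255.3]
ee_rot: [-0.0, 0.139, 0.99, -0.0]
force: [0.4, 0.5, -2.1]
opening: 0.495
```

Run:
```python
from h import *
im,C,s=snap("wrist","w15"); print(s['eef_pos'],s['ee_rot'],s['force'],s['ft_torque'],s['opening']*85.4,s['qd'].round(3))
a,_,_=snap("side","side1");b,_,_=snap("top","top1")
f=cv2.resize(a[90:290,130:350],None,fx=2.4,fy=2.4);cv2.imwrite("pics/side1z.png",f[:,:,::-1])
f=cv2.resize(b[90:310,110:400],None,fx=2.6,fy=2.6);cv2.imwrite("pics/top1z.png",f[:,:,::-1])
```

```text
[556.90000595   4.25906033 255.26656573] [-5.34692849e-06  1.39281967e-01  9.90252763e-01 -3.53618389e-06] [ 0.37768404  0.53622145 -2.10179289] [ 0.05320015 -0.04429183 -0.01820698] 42.23075157678716 [ 0.    -0.    -0.001  0.001 -0.001  0.   ]
```

View pics/w15.png

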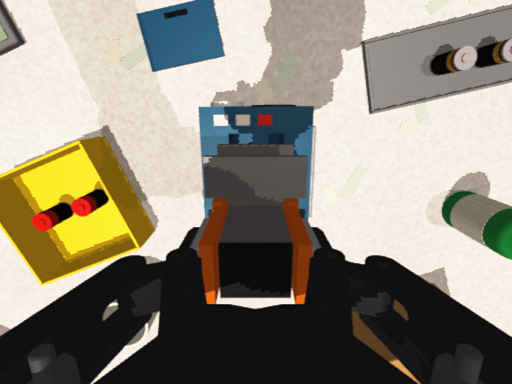

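View pics/side1z.png

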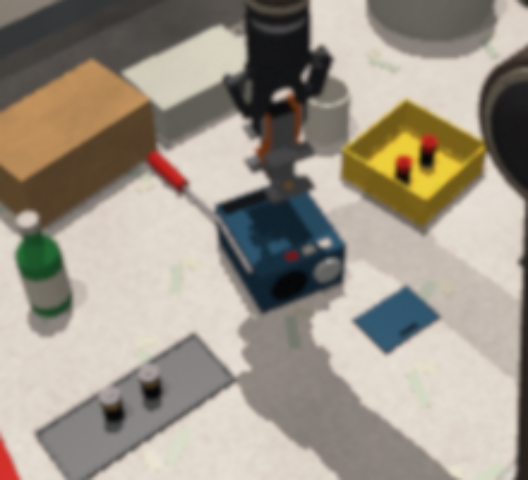

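View pics/top1z.png

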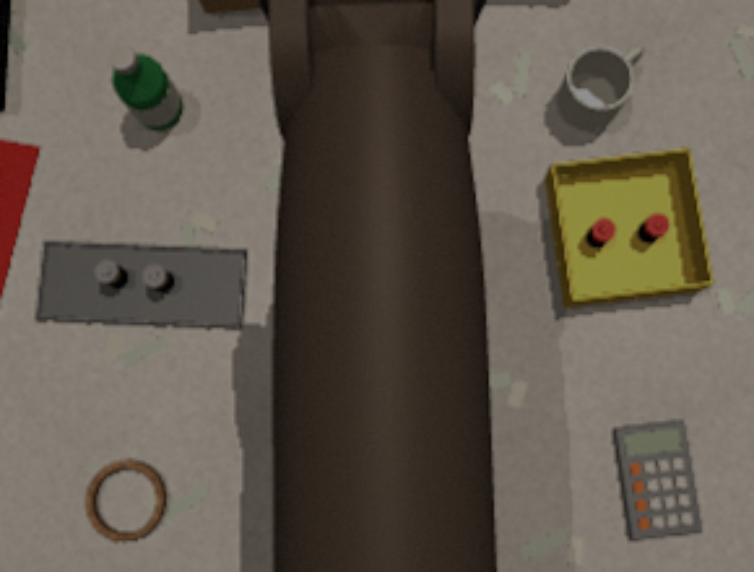

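The wrist view shows both tabs squeezed between the pads and the cassette level. The side view shows it clear above the open well, about 96 mm above the radio's top. The good cells and bystanders are in place, and both rejects are in the bin. The arm is still, so I'm handing in.

```bash
python3 -c "
from h import *
print(env.finish_job()); s=env.state(); print(s['time_s'],s['eef_pos'],s['opening'])"
```

```text
the job is handed in; nothing more can be done
None
the job is handed in; nothing more can be done
```

The job is handed in at about 27 s. Both red-topped cells are in the yellow bin, and the cassette is out of the radio, held up in the gripper with both catches squeezed.

- **Cells:** I lowered each reject to the bin floor before letting go. The last top and side pictures show both standing upright in the bin. The two good cells still stand in the tray.
- **Cassette:** I pinched both catches and lifted it straight up about 164 mm, so its underside is about 96 mm above the radio's top. The tool was level and still, and the force on it was about 2 N downward, roughly the weight of the cassette. In the side view the well is open and clear beneath it.
- **Rest of the table:** The spray, mug, calculator, tape, screwdriver and door looked undisturbed in the last pictures. I judged this by eye and did not measure it.
- **One check disagreed:** The gripper read 42 mm with the catches pinched, and the picture suggested about 44 mm, against the 48 mm given. I eased the set grip from 50 to 30 N, and the reading did not change, so I left it. The latch came free and the cassette did not slip.

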